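# Set a ratchet work prop to the fifth click and lock it

## Robot

A 7-joint arm with a two-finger parallel gripper is mounted at the origin on the work surface. World frame = base frame: x ahead of the robot, y to its left, z up, the work surface at z = 0. Lengths are in m, angles in rad, forces in N, time in s.
With the tool pointing down it reaches from about 0.4 to 0.85 m from the base axis. Payload 10.4 kg.
Tool frame: the origin (TCP) lies at the very end of the fingers, on their centre line; the grasp point (between the pads) lies 19 mm behind it (manip.tcp_to_grasp is the distance from the TCP to the grasp point, in m); x points along the fingers, y is the direction in which the jaws open and shut, and the axes are right-handed (so a half turn about x gives the same grasp; the last joint's range is limited). The gripper opens to 85 mm and grips with 20 to 120 N. Pads are 22 mm wide; open, the fingers measure 114 mm over their backs; the gripper's body (76 mm by 85 mm) begins 54 mm behind the grasp point. The pads swing forward as they close: fully open they stand 13 mm farther back than shut.
Start: joints at [1.174, 0.332, -0.065, 1.46, 0.022, 1.35, -0.088], TCP at [0.228, -0.582, 0.231] pointing down, gripper open.
Joint ranges: [-2.6, 2.6], [-0.5, 2.12], [-1.47, 1.34], [0.16, 2.42], [-1.27, 4.41], [0.06, 2.06], [-2.6, 2.6]. Speed limits (rad/s): [2.22, 2.22, 2.79, 2.79, 3.14, 3.14, 3.14].

## Interface

Orientations are given as a unit quaternion [x, y, z, w].
In Python, from workcell import manip, cams, hand_in gives the robot as it stands.
- The arm moves only by the shell command python3 -m handwheel 'ROWS' [FORCE]. ROWS is text: rows parted by semicolons, each of 7 numbers parted by spaces: the shift along the tool's x, y, z in mm, then the turn, a rotation vector about the tool's x, y, z in rad, then the finger opening in mm, from 0 to 85.4. A call has 1 to 8 rows; each row shifts and turns the commanded pose from where the row before left it, along the tool's axes as they then stand; what a row does not reach is not made up. A row lasts 1/10 s, in which the tool goes at most 50 mm and 8.59 degrees, less where a joint would pass 70% of its speed; a pose out of reach is approached as far as the arm can. A call with a gripper value outside its range is refused whole. The fingers move at their own pace and stop on an object; FORCE is the grip in N (left out, the last holds). Time passes only in rows, so rows that do not move let the fingers close. It gives the time, the measured TCP pose, the force and the opening at its end, in the units of the state.
- manip.get_obs(): the state, without advancing time (a new reading comes with each control period).
- cams.camera(name): name is "scene" or "top"; returns a dict with "color" (480x640x3 uint8, blue, green, red), "depth" (480x640 float32, m along the optical axis (not along the pixel's ray), 0 where there is no reading), "camera_matrix" (3x3 intrinsics, pixels), "origin" and "attitude" of the camera in the world. Camera axes: x right, y down, z forward; pixel columns grow to the right and rows downward; lengths in m; the calibration is good to about 2 mm. A picture is of the moment at which its call begins.
- hand_in(): hands the job in, once; it reports no verdict.
Trained networks look in the newest picture that a camera, given by its name, has taken for a name from the list of things; names that differ only in an ending like _2 or _b are one class to them, and where a whole thing is asked for, a point or a joint stands for the part that bears it (a point fixed in the world has none). Each returns a list of dicts, best first, with "conf" (0 to 1); they miss things now and then, are a little off and sometimes report something else, mostly with a low value. They report only what shows in the picture. A call takes as long as a camera call.
- cams.recognise(camera, thing): "box" ([left, top, width, height] in pixels, round what is visible of it).
- cams.outline_of(camera, thing): "region" (480x640 bool, what is visible of it) and "box" ([left, top, width, height] in pixels, round what is visible of it).
The state is a dict: "clock": time; "joint_pos": joint angles; "joint_velocities": joint speeds; "tau": joint torques, N m; "position": TCP position; "ee_rot": TCP orientation; "ft_force": force on the tool from outside, world axes, zero at the start; "torque": the same for the moment, N m; "grip_width": opening from 0.0 (shut) to 1.0 (fully open).
Only numpy, scipy, OpenCV 4.12 (cv2) and the standard library are available. Lean on these libraries where they do the work, as an engineer would, in place of code of your own. Each camera call takes 0.05 s, during which the arm holds its last target.

## Task

Set the ratchet prop on the bench for the next board: grip the wooden head of its column, raise it from fully down until the pawl has clicked five times and no more (feel each click), and ease it back down gently until the pawl carries it on the fifth tooth, neither dropping it nor pressing it down hard. Then let go of the head and swing the lock lever round to its locked end. Leave the other things on the bench alone.

Things in the scene. Friction and masses are not known exactly. Their poses are not given: they have to be found in the camera images.
- stand: Fixed frame of the ratchet prop, screwed to the bench. Origin on the bench under the column's axis, z up. Base plate x -75 to 95, y -163 to 73 mm, 12 mm high. Grey housing round the column x -26 to 50, y -25 to 25 mm, up to z = 140 mm. The lock lever stands on its -y side, carried by a bracket up to z = 90 mm.
- housing_top (a point): Top of the housing on the column's axis, 140 mm above the bench. On the housing's +x side a sprung steel pawl with a round tail knob (20 mm across) points out; it jumps 3.5 mm inwards at every click. The pawl's height in the housing differs every time, so that the first click comes 18 to 40 mm up from fully down; the next ones follow every 10 mm.
- head (a point): Centre of the column's wooden head block: 64 mm along the stand's x, 34 mm along its y (pinch here), 36 mm high; 180 mm above the bench when fully down. Under it a 5 mm steel plate and a 24 mm square steel column that slides straight up and down (weight 4.5 to 7.5 N, guide friction about 1.5 N). Axes as the stand's.
- column (a joint): Rise of the column, m: 0 fully down (its start), top stop 0.115. Eight saw teeth 10 mm apart, counted from the top. Going up, each pushes the pawl aside: the pull builds up by 8 to 12 N in the 8 mm before a click and falls off within 1 mm as the pawl snaps in under the tooth. Let down, the column sinks 10 mm at most, to rest on the pawl on the last tooth passed; it cannot go lower.
- lever_grip (a point): Centre of the lock lever's upright round black grip, 16 mm across and 44 mm high, standing on the lever arm's end, 120 mm above the bench, open all round.
- lever_pivot (a point): Point on the lever's vertical hinge axis, fixed to the stand (0, -90 mm), given at the height of the grip's centre. The grip goes round it at 65 mm.
- lever (a joint): Angle of the lock lever, rad: at 0 it points along the stand's -y (open); it turns clockwise seen from above, towards the stand's -x; locked end stop at 1.25. Stiff: about 3 N at the grip; it stays where it is left.
- plane: Loose hand plane, 200 x 56 x 72 mm; leave it alone.
- square: Loose try square, stock 100 mm, blade 150 mm, 16 mm thick, behind the prop; leave it alone.
- offcut: Loose wood offcut 70 x 35 x 30 mm, beside the prop; leave it alone.
- pencil: Loose flat pencil 150 x 12 x 8 mm, in front of the prop; leave it alone.
- sanding_block: Loose cork sanding block 110 x 60 x 35 mm; leave it alone.
- glue: Loose glue bottle, 60 mm across, 160 mm high; leave it alone.
- mallet: Loose hammer lying down; leave it alone.
- tape: Loose round tape measure, 68 mm across, 30 mm high; leave it alone.

How it is judged:
On the way, in this order (a step that is already met when the one before it is completed fails the run):
1. the column rests by its weight on the pawl on its fifth tooth (contact force between tooth5 and nose above 1.5 N and distance between tooth1 and nose between 0.045 and 0.0515 m and horizontal distance between tooth1 and nose below 0.0138 m and velocity of joint column between -0.01 and 0.01 m/s), for 0.2 s.
2. then the lock lever is swung to its locked end (value of joint lever above 1.08 rad), for 0.2 s.
At the end, for the whole second after the job is handed in: The column rests at standstill on the pawl on its fifth tooth (five clicks, not four or six), the pawl fully in, and the lock lever stands past 1.08 rad, at rest; nothing is held (all of step 1 and value of joint lever above 1.08 rad and velocity of joint lever below 0.02 rad/s); the robot touches nothing.
It fails at once if the column is dropped (falls faster than 0.2 m/s) (velocity of joint column below -0.2 m/s).
It fails at once if the column is pressed down hard on the pawl (over 35 N) (contact force between nose and column above 35 N).
It fails at once if another thing on the bench is moved more than 30 mm (distance of any of plane, square, offcut, pencil, sanding_block, glue, mallet, tape from where it was at the start of the episode above 0.03 m).
It also fails if it takes over 72 s, if anything falls off the work surface, if the arm or the gripper's body presses on something with over 40 N, if the wrist force passes 120 N, or if a joint passes its speed limit or range.

## Working session

There is one attempt and no reset: what is moved stays moved. The work goes in short steps, Python scripts to look and compute and a shell command to move; the robot and the scene stay as the last step left them, time stands still between calls to the robot, and variables do not carry over. Pictures are saved under pics/ and viewed, and the job is handed in when it is done.

```bash
ls; mkdir -p pics; cat > h.py <<'E'
import numpy as np, cv2
from scipy.spatial.transform import Rotation as R
from workcell import manip, cams, hand_in
def cam(n):
    c=cams.camera(n); return c
def rot(a):
    a=np.array(a,float)
    return a if a.shape==(3,3) else R.from_quat(a).as_matrix()
def cloud(c):
    K=c["camera_matrix"]; d=c["depth"]; v,u=np.mgrid[0:480,0:640]
    P=np.stack([(u-K[0,2])/K[0,0]*d,(v-K[1,2])/K[1,1]*d,d],-1)
    return P@rot(c["attitude"]).T+np.array(c["origin"])
E
python3 - <<'E'
from h import *
o=manip.get_obs(); print(o); print(manip.tcp_to_grasp)
for n in ("scene","top"):
    c=cam(n); cv2.imwrite(f"pics/{n}0.png",c["color"]); np.savez(f"{n}0.npz",**c); print(n,c["origin"],c["attitude"],c["camera_matrix"])
    for t in ("head","housing_top","lever_grip","lever_pivot","stand"):
        try: print(t,cams.recognise(n,t))
        except Exception as e: print(t,e)
E
```

```text
pics
{'clock': 0.0, 'joint_pos': array([ 1.17438313,  0.33288065, -0.06473062,  1.4609616 ,  0.02160921,
        1.34991529, -0.08847137]), 'joint_velocities': array([-0.00088042, -0.00033868,  0.00031375,  0.00128907, -0.00051916,
        0.00093023,  0.00112101]), 'tau': array([ 4.42467708e-04, -6.25445580e+01,  4.89390583e-02, -3.91602373e+01,
        1.60836393e-02,  9.87326028e-03, -2.26171397e-05]), 'position': array([ 0.22809534, -0.58147139,  0.23050085]), 'ee_rot': array([-0.69466595, -0.13192805,  0.6949063 , -0.1309177 ]), 'ft_force': array([-0.18303098, -0.06277696, -0.56450068]), 'torque': array([-0.00148473,  0.00783524, -0.01243072]), 'grip_width': 0.9994235548690023}
0.0187
scene [1.37377185 0.33331495 1.11023191] [ 0.54205679  0.75736088 -0.2974816  -0.20996104] [[572.1163233    0.         319.14476388]
 [  0.         572.1163233  247.93946484]
 [  0.           0.           1.        ]]
head [{'box': [337.4, 245.7, 28.9, 41.7], 'conf': 0.65}]
housing_top [{'box': [269.5, 234.5, 119.9, 118.2], 'conf': 0.86}]
lever_grip [{'box': [293.6, 238.4, 30.6, 33.3], 'conf': 0.57}]
lever_pivot [{'box': [270.5, 237.7, 116.9, 111.9], 'conf': 0.82}, {'box': [122.5, 239.9, 33.1, 53.6], 'conf': 0.53}]
stand [{'box': [272.0, 239.7, 116.4, 113.4], 'conf': 0.55}]
top [0.32121487 0.02122152 1.34142484] [-0.69568513  0.7128873  -0.05895735  0.06586298] [[568.97815763   0.         322.20556961]
 [  0.         568.97815763 238.74549593]
 [  0.           0.           1.        ]]
head [{'box': [262.6, 195.3, 26.3, 35.5], 'conf': 0.56}]
housing_top [{'box': [244.9, 187.7, 113.4, 92.5], 'conf': 0.88}]
lever_grip [{'box': [312.9, 229.4, 35.9, 23.2], 'conf': 0.51}]
lever_pivot [{'box': [244.4, 186.4, 112.0, 91.6], 'conf': 0.89}]
stand [{'box': [244.1, 184.8, 112.8, 98.1], 'conf': 0.67}]
```

View pics/scene0.png

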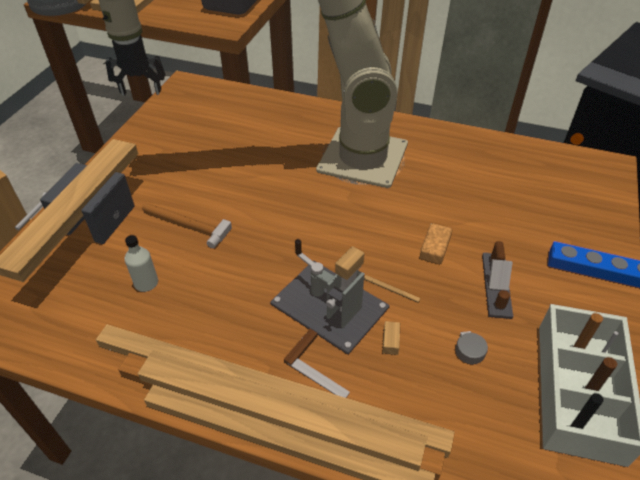

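View pics/top0.png

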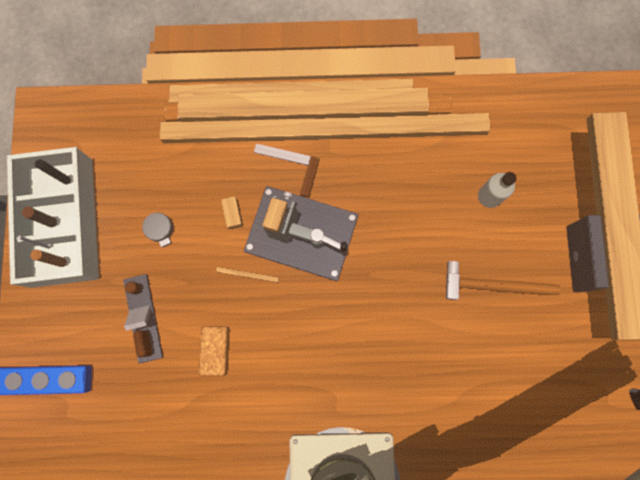

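```bash
python3 - <<'E'
import cv2,numpy as np
a=cv2.imread("pics/top0.png")[160:310,220:400]; b=cv2.imread("pics/scene0.png")[210:370,250:410]
a=cv2.resize(a,(400*180//150,400),interpolation=cv2.INTER_CUBIC); b=cv2.resize(b,(310,310)) if 0 else cv2.resize(b,(320,320),interpolation=cv2.INTER_CUBIC)
out=np.zeros((400,800,3),np.uint8); out[:,:480]=a; out[:320,480:]=b
cv2.imwrite("pics/z0.png",out)
E
```

```text
(no output)
```

View pics/z0.png

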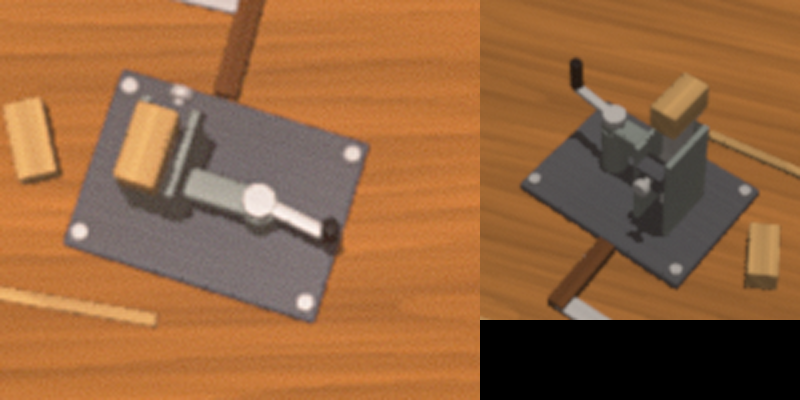

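The top view shows the head at about (275,215), the pivot at (317,236) and the lever grip at (343,247). The offcut sits left of the prop, the pencil in front and the square behind. Next I'll fit the stand pose from depth.

```bash
python3 - <<'E'
from h import *
for n in ("top","scene"):
    c=dict(np.load(f"{n}0.npz")); P=cloud(c); 
    # plate: z 6..18mm near stand
    m=np.zeros((480,640),bool)
    if n=="top": m[175:290,235:365]=1
    else: m[225:365,255:400]=1
    z=P[...,2]; 
    bench=np.median(z[(~m)&(z<.02)&(z>-.02)]); print(n,"bench",bench)
    col=c["color"].astype(int); grey=(col.max(-1)-col.min(-1))<35
    pl=m&grey&(abs(z-.012)<.006)
    r=cv2.minAreaRect(P[...,:2][pl].astype(np.float32)*1000); print("plate",pl.sum(),r)
    h=m&(abs(z-.198)<.006); r=cv2.minAreaRect(P[...,:2][h].astype(np.float32)*1000); print("head",h.sum(),r,np.median(z[h]))
    g=m&(z>.128)&(z<.15)&(col.max(-1)<70); 
    print("grip",g.sum(),np.median(P[g],0) if g.any() else 0)
    hb=m&~grey&(z>.165)&(z<.193); print("headside",hb.sum(),P[hb].mean(0) if hb.any() else 0)
E
```

```text
top bench 0.0006479617863517362
plate 4661 ((576.406494140625, 81.79774475097656), (233.61077880859375, 169.38143920898438), 70.8304672241211)
head 502 ((581.47607421875, 127.46316528320312), (34.786949157714844, 65.40458679199219), 72.17559814453125) 0.19817985786432546
grip 13 [ 0.51822052 -0.015951    0.14048302]
headside 75 [0.56479744 0.12258431 0.18082846]
scene bench 0.0005226054651916723
plate 3833 ((627.9403076171875, 65.96358489990234), (237.23709106445312, 271.8142395019531), 71.73894500732422)
head 380 ((582.9386596679688, 127.78424835205078), (34.75034713745117, 65.88443756103516), 70.96920776367188) 0.1978060677492715
grip 99 [0.59225615 0.09878081 0.13291196]
headside 225 [0.59849759 0.13130836 0.17955062]
```

```bash
cat >> h.py <<'E'
yaw=np.deg2rad(-18.7); O=np.array([.582,.1275,0]); SR=R.from_euler('z',yaw).as_matrix()
def S(x,y,z): return O+SR@np.array([x,y,z])
def rel(target,tcp_y=None,o=None):
    """shift in mm in tool axes to target TCP; rotation vec to have tool x down, tool y=tcp_y"""
    o=o or manip.get_obs(); T=rot(o["ee_rot"]); p=np.array(o["position"])
    print("pos",p.round(4),"shift mm",(T.T@(np.array(target)-p)*1000).round(1))
    print("tool axes\n",T.round(3))
    if tcp_y is not None:
        x=np.array([0,0,-1.]); y=np.array(tcp_y)/np.linalg.norm(tcp_y)
        for s in(1,-1):
            D=np.stack([x,s*y,np.cross(x,s*y)],1); print(s,"rotvec",R.from_matrix(T.T@D).as_rotvec().round(3))
E
python3 - <<'E'
from h import *
rel(S(0,0,.26),SR[:,1])
for n in("top","scene"):
    c=dict(np.load(f"{n}0.npz")); P=cloud(c); z=P[...,2]
    col=c["color"].astype(int)
    L=(P-O)@SR  # stand coords
    g=(z>.095)&(z<.15)&(L[...,1]<-120)&(L[...,1]>-190)&(abs(L[...,0])<60)
    print(n,g.sum()); 
    v,u=np.where(g)
    for a,b in list(zip(v,u))[::max(1,len(v)//25)]: print((u.size,b,a),(L[a,b]*1000).round(),col[a,b])
E
```

```text
pos [ 0.2283 -0.5818  0.2313] shift mm [ -28.7 -531.2 -588.3]
tool axes
 [[ 0.     0.365 -0.931]
 [-0.    -0.931 -0.365]
 [-1.     0.    -0.   ]]
1 rotvec [-2.441  0.    -0.   ]
-1 rotvec [ 0.7 -0.  -0. ]
top 0
scene 0
```

```bash
python3 - <<'E'
from h import *
for n,(v0,v1,u0,u1) in (("top",(240,254,334,350)),("scene",(238,258,292,304))):
    c=dict(np.load(f"{n}0.npz")); P=cloud(c); col=c["color"].astype(int); L=(P-O)@SR*1000
    for v in range(v0,v1,2): print(n,v,[ (u,*L[v,u].round().astype(int),col[v,u].max()) for u in range(u0,u1,3)])
E
```

```text
top 240 [(334, np.int64(-1), np.int64(-130), np.int64(103), np.int64(158)), (337, np.int64(17), np.int64(-133), np.int64(11), np.int64(122)), (340, np.int64(18), np.int64(-140), np.int64(15), np.int64(130)), (343, np.int64(20), np.int64(-146), np.int64(13), np.int64(121)), (346, np.int64(22), np.int64(-153), np.int64(16), np.int64(122)), (349, np.int64(26), np.int64(-160), np.int64(8), np.int64(116))]
top 242 [(334, np.int64(-5), np.int64(-131), np.int64(98), np.int64(236)), (337, np.int64(-4), np.int64(-138), np.int64(105), np.int64(191)), (340, np.int64(14), np.int64(-141), np.int64(11), np.int64(116)), (343, np.int64(-6), np.int64(-151), np.int64(142), np.int64(75)), (346, np.int64(-4), np.int64(-157), np.int64(141), np.int64(105)), (349, np.int64(21), np.int64(-161), np.int64(9), np.int64(126))]
top 244 [(334, np.int64(-9), np.int64(-133), np.int64(100), np.int64(248)), (337, np.int64(-8), np.int64(-139), np.int64(101), np.int64(241)), (340, np.int64(-6), np.int64(-145), np.int64(101), np.int64(154)), (343, np.int64(-213), np.int64(-184), np.int64(1341), np.int64(73)), (346, np.i
[... 3814 characters left out ...]
np.int64(86)), (298, np.int64(-2), np.int64(-149), np.int64(112), np.int64(36)), (301, np.int64(-9), np.int64(-145), np.int64(108), np.int64(88))]
scene 254 [(292, np.int64(-67), np.int64(-226), np.int64(-4), np.int64(158)), (295, np.int64(-69), np.int64(-217), np.int64(1), np.int64(139)), (298, np.int64(-4), np.int64(-150), np.int64(103), np.int64(69)), (301, np.int64(-7), np.int64(-144), np.int64(104), np.int64(158))]
scene 256 [(292, np.int64(-58), np.int64(-218), np.int64(2), np.int64(153)), (295, np.int64(-66), np.int64(-215), np.int64(-4), np.int64(155)), (298, np.int64(-67), np.int64(-205), np.int64(3), np.int64(118)), (301, np.int64(-2), np.int64(-140), np.int64(104), np.int64(168))]
```

```bash
python3 -m handwheel '-4 -15 -16 0 0 0 85; -4 -28 -31 0 0 0 85; -4 -30 -33 0 0 0 85; -4 -30 -33 0 0 0 85; -4 -30 -33 0 0 0 85; -4 -30 -33 0 0 0 85; -4 -30 -33 0 0 0 85; -4 -30 -33 0 0 0 85'; python3 -c "
from h import *
rel(S(0,0,.26),SR[:,1])"
```

```text
clock: 1.4
position: [0.3754, -0.283, 0.2637]
ee_rot: [0.695, 0.131, -0.695, 0.132]
ft_force: [0.6, -0.0, -0.1]
grip_width: 0.995
pos [ 0.3754 -0.283   0.2637] shift mm [   3.5 -306.8 -342.2]
tool axes
 [[ 0.     0.365 -0.931]
 [-0.001 -0.931 -0.365]
 [-1.     0.001 -0.   ]]
1 rotvec [-2.441e+00  1.000e-03 -1.000e-03]
-1 rotvec [ 0.7   -0.    -0.001]
```

```bash
python3 -m handwheel '0 -30 -34 0 0 0 85; 0 -30 -34 0 0 0 85; 0 -30 -34 0 0 0 85; 0 -30 -34 0 0 0 85; 0 -30 -34 0 0 0 85; 0 -30 -34 0 0 0 85; 0 -30 -34 0 0 0 85; 0 -30 -34 0 0 0 85'; python3 -m handwheel '0 -30 -34 0 0 0 85; 0 -20 -20 0 0 0 85; 0 -10 -10 0.1 0 0 85; 0 0 0 0.12 0 0 85; 0 0 0 0.14 0 0 85; 0 0 0 0.14 0 0 85; 0 0 0 0.12 0 0 85; 0 0 0 0.08 0 0 85';  python3 -c "
from h import *
rel(S(0,0,.26),SR[:,1])"
```

```text
clock: 2.2
position: [0.5411, 0.0395, 0.2636]
ee_rot: [0.695, 0.131, -0.695, 0.131]
ft_force: [0.4, -0.1, 0.3]
grip_width: 0.992
clock: 3.0
position: [0.5782, 0.1172, 0.2634]
ee_rot: [0.698, -0.117, -0.697, -0.116]
ft_force: [0.1, -0.7, 0.3]
grip_width: 0.994
pos [0.5782 0.1172 0.2634] shift mm [  3.4 -11.   -0.3]
tool axes
 [[ 0.    -0.325 -0.946]
 [-0.    -0.946  0.325]
 [-1.     0.    -0.   ]]
1 rotvec [ 3.137 -0.     0.   ]
-1 rotvec [-0.005 -0.    -0.   ]
```

```bash
python3 -m handwheel '0 -11 0 0 0 0 85; 15 0 0 0 0 0 85; 20 0 0 0 0 0 85; 20 0 0 0 0 0 85; 20 0 0 0 0 0 85; 15 0 0 0 0 0 85; 8 0 0 0 0 0 85; 0 0 0 0 0 0 85';  python3 - <<'E'
from h import *
rel(S(0,0,.165),SR[:,1])
for n in ("scene","top"):
    c=cam(n); cv2.imwrite(f"pics/{n}1.png",c["color"][180:330,220:400] if n=="top" else c["color"][160:370,230:430])
a=cv2.resize(cv2.imread("pics/top1.png"),(400,333)); b=cv2.resize(cv2.imread("pics/scene1.png"),(400,420))
o=np.zeros((420,800,3),np.uint8); o[:333,:400]=a;o[:,400:]=b; cv2.imwrite("pics/z1.png",o)
E
```

```text
clock: 3.8
position: [0.5811, 0.1275, 0.164]
ee_rot: [-0.697, 0.115, 0.698, 0.114]
ft_force: [-0.2, -0.2, -0.5]
grip_width: 0.994
pos [0.5811 0.1275 0.164 ] shift mm [-1.  -0.3 -0.9]
tool axes
 [[-0.002 -0.32  -0.948]
 [-0.    -0.948  0.32 ]
 [-1.     0.001  0.002]]
1 rotvec [-3.141e+00  1.000e-03  3.000e-03]
-1 rotvec [ 0.001  0.002 -0.001]
```

View pics/z1.png

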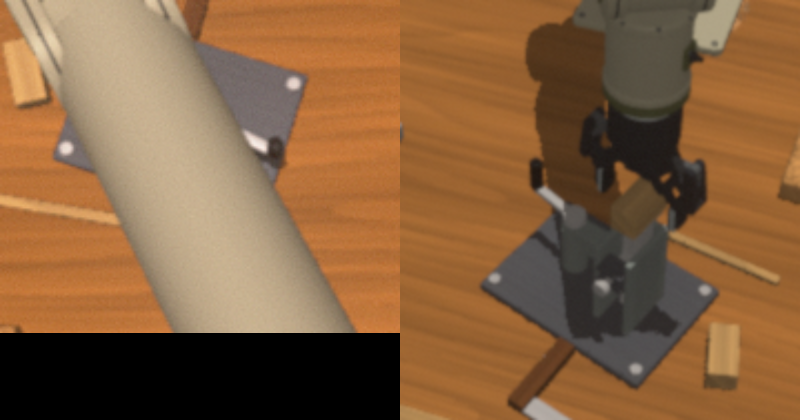

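The scene view shows the jaws straddling the head at about (635,205). I'll close on it now.

```bash
python3 -m handwheel '0 0 0 0 0 0 50; 0 0 0 0 0 0 40; 0 0 0 0 0 0 32; 0 0 0 0 0 0 30; 0 0 0 0 0 0 20; 0 0 0 0 0 0 10' 50; python3 -m handwheel '0 0 0 0 0 0 10; 0 0 0 0 0 0 10; 0 0 0 0 0 0 10';python3 -c "
from h import *
o=manip.get_obs();print(o['ft_force'],SR.T@o['ft_force'],o['torque'],o['position'],o['grip_width']*85.4)"
```

```text
clock: 4.5
position: [0.5819, 0.1278, 0.1658]
ee_rot: [0.698, -0.115, -0.697, -0.115]
ft_force: [-1.4, -0.3, 5.6]
grip_width: 0.39
clock: 4.8
position: [0.5819, 0.1278, 0.1658]
ee_rot: [0.698, -0.115, -0.697, -0.115]
ft_force: [-1.4, -0.0, 4.7]
grip_width: 0.388
[-1.44042927 -0.04912663  4.65915556] [-1.34863877 -0.50835359  4.65915556] [ 0.1578587   0.22782978 -0.21422584] [0.58188896 0.12779333 0.16582366] 33.164107138642706
```

```bash
p(){ grep -E "position|ft_force|grip" | tr '\n' ' '; echo; }
python3 -m handwheel '-1 0 0 0 0 0 10; -1.5 0 0 0 0 0 10; -1.5 0 0 0 0 0 10; -1.5 0 0 0 0 0 10' |p; python3 -m handwheel '-1.5 0 0 0 0 0 10; -1.5 0 0 0 0 0 10' |p;  python3 -m handwheel '-1 0 0 0 0 0 10' |p; python3 -m handwheel '-1 0 0 0 0 0 10' |p; python3 -m handwheel '-1 0 0 0 0 0 10' |p; python3 -m handwheel '-1 0 0 0 0 0 10' |p
```

```text
position: [0.5819, 0.1278, 0.17] ft_force: [6.1, 2.7, -7.0] grip_width: 0.391 
position: [0.5818, 0.1278, 0.173] ft_force: [5.1, 2.7, -6.3] grip_width: 0.389 
position: [0.5819, 0.1278, 0.1741] ft_force: [5.2, 2.7, -6.8] grip_width: 0.388 
position: [0.5818, 0.1278, 0.175] ft_force: [4.6, 3.1, -6.6] grip_width: 0.391 
position: [0.5819, 0.1278, 0.176] ft_force: [5.7, 3.7, -7.3] grip_width: 0.391 
position: [0.5819, 0.1278, 0.177] ft_force: [4.9, 2.8, -6.4] grip_width: 0.39
```

```bash
p(){ grep -E "position|ft_force" | tr '\n' ' '; echo; }
python3 -m handwheel '-1 0 0 0 0 0 10' |p; python3 -m handwheel '-1 0 0 0 0 0 10' |p;  python3 -m handwheel '-1 0 0 0 0 0 10' |p; python3 -m handwheel '-1 0 0 0 0 0 10' |p; python3 -m handwheel '-1 0 0 0 0 0 10' |p; python3 -m handwheel '-1 0 0 0 0 0 10' |p; python3 -m handwheel '-1 0 0 0 0 0 10' |p; python3 -m handwheel '-1 0 0 0 0 0 10' |p;python3 -m handwheel '-1 0 0 0 0 0 10' |p; python3 -m handwheel '-1 0 0 0 0 0 10' |p
```

```text
position: [0.5818, 0.1278, 0.178] ft_force: [5.4, 2.9, -6.1] 
position: [0.5818, 0.1278, 0.179] ft_force: [4.1, 2.0, -6.7] 
position: [0.5818, 0.1278, 0.1799] ft_force: [5.8, 3.6, -6.6] 
position: [0.5818, 0.1278, 0.1809] ft_force: [5.7, 2.5, -6.0] 
position: [0.5818, 0.1278, 0.1819] ft_force: [6.2, 3.0, -12.3] 
position: [0.5818, 0.1278, 0.1823] ft_force: [9.8, 4.0, -14.4] 
position: [0.5818, 0.1278, 0.1831] ft_force: [9.4, 4.3, -15.4] 
position: [0.5818, 0.1278, 0.1839] ft_force: [9.2, 4.8, -15.7] 
position: [0.5818, 0.1277, 0.1848] ft_force: [10.1, 3.4, -16.0] 
position: [0.5818, 0.1278, 0.1857] ft_force: [9.9, 4.1, -17.3]
```

```bash
p(){ grep -E "position|ft_force" | tr '\n' ' '; echo; }
python3 -m handwheel '-1 0 0 0 0 0 10' |p; python3 -m handwheel '-1 0 0 0 0 0 10' |p;  python3 -m handwheel '-1 0 0 0 0 0 10' |p; python3 -m handwheel '-1 0 0 0 0 0 10' |p; python3 -m handwheel '-1 0 0 0 0 0 10' |p; python3 -m handwheel '-1 0 0 0 0 0 10' |p; python3 -m handwheel '-1 0 0 0 0 0 10' |p; python3 -m handwheel '-1 0 0 0 0 0 10' |p;python3 -m handwheel '-1 0 0 0 0 0 10' |p; python3 -m handwheel '-1 0 0 0 0 0 10' |p
```

```text
position: [0.5818, 0.1278, 0.1865] ft_force: [10.2, 5.5, -18.0] 
position: [0.5818, 0.1278, 0.1875] ft_force: [9.2, 4.0, -18.2] 
position: [0.5818, 0.1278, 0.1889] ft_force: [5.6, 2.9, -7.1] 
position: [0.5818, 0.1278, 0.1907] ft_force: [4.0, 2.4, -6.9] 
position: [0.5818, 0.1278, 0.1919] ft_force: [6.2, 2.4, -11.2] 
position: [0.5818, 0.1278, 0.1923] ft_force: [9.0, 3.4, -14.1] 
position: [0.5818, 0.1278, 0.193] ft_force: [8.9, 4.2, -14.6] 
position: [0.5818, 0.1277, 0.1939] ft_force: [9.5, 3.9, -15.6] 
position: [0.5818, 0.1278, 0.1947] ft_force: [8.6, 3.7, -17.1] 
position: [0.5818, 0.1278, 0.1956] ft_force: [9.5, 5.0, -17.3]
```

Click 1 came at z≈0.1885, a rise of about 23 mm, and the second ramp is building.

```bash
p(){ grep -E "position|ft_force" | tr '\n' ' '; echo; }
python3 -m handwheel '-1 0 0 0 0 0 10' |p; python3 -m handwheel '-1 0 0 0 0 0 10' |p;  python3 -m handwheel '-1 0 0 0 0 0 10' |p; python3 -m handwheel '-1 0 0 0 0 0 10' |p; python3 -m handwheel '-1 0 0 0 0 0 10' |p; python3 -m handwheel '-1 0 0 0 0 0 10' |p; python3 -m handwheel '-1 0 0 0 0 0 10' |p; python3 -m handwheel '-1 0 0 0 0 0 10' |p;python3 -m handwheel '-1 0 0 0 0 0 10' |p; python3 -m handwheel '-1 0 0 0 0 0 10' |p; python3 -m handwheel '-1 0 0 0 0 0 10' |p; python3 -m handwheel '-1 0 0 0 0 0 10' |p; python3 -m handwheel '-1 0 0 0 0 0 10' |p
```

```text
position: [0.5818, 0.1277, 0.1965] ft_force: [11.2, 4.8, -17.9] 
position: [0.5818, 0.1278, 0.1975] ft_force: [9.7, 4.6, -17.1] 
position: [0.5818, 0.1278, 0.1988] ft_force: [4.8, 3.3, -6.7] 
position: [0.5818, 0.1277, 0.2006] ft_force: [3.8, 2.6, -7.3] 
position: [0.5818, 0.1278, 0.2018] ft_force: [5.0, 2.5, -8.7] 
position: [0.5818, 0.1278, 0.2022] ft_force: [8.0, 5.3, -14.8] 
position: [0.5818, 0.1278, 0.203] ft_force: [8.2, 3.3, -14.8] 
position: [0.5818, 0.1278, 0.2038] ft_force: [8.5, 4.3, -16.3] 
position: [0.5818, 0.1278, 0.2047] ft_force: [9.2, 4.5, -17.2] 
position: [0.5818, 0.1278, 0.2056] ft_force: [9.5, 2.7, -17.1] 
position: [0.5818, 0.1278, 0.2065] ft_force: [10.4, 4.8, -17.6] 
position: [0.5818, 0.1277, 0.2074] ft_force: [10.7, 4.3, -18.7] 
position: [0.5818, 0.1278, 0.2087] ft_force: [6.2, 3.3, -7.8]
```

```bash
p(){ grep -E "position|ft_force" | tr '\n' ' '; echo; }
python3 -m handwheel '-1 0 0 0 0 0 10' |p; python3 -m handwheel '-1 0 0 0 0 0 10' |p;  python3 -m handwheel '-1 0 0 0 0 0 10' |p; python3 -m handwheel '-1 0 0 0 0 0 10' |p; python3 -m handwheel '-1 0 0 0 0 0 10' |p; python3 -m handwheel '-1 0 0 0 0 0 10' |p; python3 -m handwheel '-1 0 0 0 0 0 10' |p
```

```text
position: [0.5818, 0.1278, 0.2106] ft_force: [5.2, 3.0, -6.6] 
position: [0.5818, 0.1277, 0.2118] ft_force: [5.7, 3.0, -9.7] 
position: [0.5818, 0.1278, 0.2122] ft_force: [8.2, 2.3, -14.3] 
position: [0.5818, 0.1277, 0.2129] ft_force: [8.4, 4.4, -14.6] 
position: [0.5818, 0.1278, 0.2138] ft_force: [9.3, 4.3, -16.1] 
position: [0.5818, 0.1278, 0.2147] ft_force: [9.6, 5.1, -17.7] 
position: [0.5818, 0.1277, 0.2155] ft_force: [9.9, 4.9, -16.6]
```

Clicks 2 (0.1985) and 3 (0.2085) have passed, and the fourth is building.

```bash
p(){ grep -E "position|ft_force" | tr '\n' ' '; echo; }
python3 -m handwheel '-1 0 0 0 0 0 10' |p; python3 -m handwheel '-1 0 0 0 0 0 10' |p;  python3 -m handwheel '-1 0 0 0 0 0 10' |p; python3 -m handwheel '-1 0 0 0 0 0 10' |p; python3 -m handwheel '-1 0 0 0 0 0 10' |p; python3 -m handwheel '-1 0 0 0 0 0 10' |p; python3 -m handwheel '-1 0 0 0 0 0 10' |p; python3 -m handwheel '-1 0 0 0 0 0 10' |p;python3 -m handwheel '-1 0 0 0 0 0 10' |p; python3 -m handwheel '-1 0 0 0 0 0 10' |p; python3 -m handwheel '-1 0 0 0 0 0 10' |p
```

```text
position: [0.5818, 0.1277, 0.2164] ft_force: [9.6, 5.1, -17.8] 
position: [0.5818, 0.1277, 0.2173] ft_force: [10.4, 4.2, -17.7] 
position: [0.5818, 0.1278, 0.2185] ft_force: [5.3, 3.2, -6.7] 
position: [0.5818, 0.1278, 0.2205] ft_force: [3.9, 2.1, -6.5] 
position: [0.5818, 0.1278, 0.2218] ft_force: [4.9, 2.4, -7.8] 
position: [0.5818, 0.1277, 0.2222] ft_force: [8.3, 4.0, -14.3] 
position: [0.5818, 0.1278, 0.2229] ft_force: [8.5, 4.1, -14.1] 
position: [0.5818, 0.1278, 0.2237] ft_force: [9.4, 3.6, -15.4] 
position: [0.5818, 0.1277, 0.2246] ft_force: [9.1, 4.6, -16.2] 
position: [0.5818, 0.1278, 0.2255] ft_force: [10.3, 4.7, -17.4] 
position: [0.5818, 0.1278, 0.2264] ft_force: [9.3, 5.1, -18.1]
```

Click 4 came at 0.2183. I'll take the fifth now, two rows at a time.

```bash
p(){ grep -E "position|ft_force|clock" | tr '\n' ' '; echo; }
python3 -m handwheel '-1 0 0 0 0 0 10' |p; python3 -m handwheel '-1 0 0 0 0 0 10' |p
```

```text
clock: 11.0 position: [0.5818, 0.1278, 0.2273] ft_force: [11.3, 5.2, -17.0] 
clock: 11.1 position: [0.5818, 0.1278, 0.2285] ft_force: [6.1, 3.7, -7.2]
```

```bash
p(){ grep -E "position|ft_force|clock" | tr '\n' ' '; echo; }
python3 -m handwheel '-0.5 0 0 0 0 0 10' |p; python3 -m handwheel '0 0 0 0 0 0 10; 0 0 0 0 0 0 10' |p; for i in 1; do :; done; python3 -m handwheel '0.5 0 0 0 0 0 10' |p; python3 -m handwheel '0.5 0 0 0 0 0 10' |p; python3 -m handwheel '0.5 0 0 0 0 0 10' |p; python3 -m handwheel '0.5 0 0 0 0 0 10' |p; python3 -m handwheel '0.5 0 0 0 0 0 10' |p; python3 -m handwheel '0.5 0 0 0 0 0 10' |p
```

```text
clock: 11.2 position: [0.5818, 0.1278, 0.23] ft_force: [4.2, 3.3, -6.4] 
clock: 11.4 position: [0.5818, 0.1278, 0.2303] ft_force: [4.5, 2.4, -7.2] 
clock: 11.5 position: [0.5818, 0.1278, 0.2301] ft_force: [3.7, 1.6, -3.7] 
clock: 11.6 position: [0.5818, 0.1278, 0.2299] ft_force: [4.0, 3.1, -3.5] 
clock: 11.7 position: [0.5818, 0.1278, 0.2297] ft_force: [5.4, 3.0, -3.6] 
clock: 11.8 position: [0.5818, 0.1278, 0.2292] ft_force: [3.9, 2.2, -3.3] 
clock: 11.9 position: [0.5818, 0.1278, 0.2288] ft_force: [4.2, 2.3, -2.9] 
clock: 12.0 position: [0.5819, 0.1278, 0.2287] ft_force: [2.7, 1.8, 2.8]
```

The fifth click was felt, and lowering stopped at z=0.2287 with the force sign reversed, so the pawl is carrying the column. I'll hold, then release.

```bash
p(){ grep -E "position|ft_force|clock|grip" | tr '\n' ' '; echo; }
python3 -m handwheel '0 0 0 0 0 0 10; 0 0 0 0 0 0 10; 0 0 0 0 0 0 10' |p; python3 -m handwheel '0 0 0 0 0 0 10; 0 0 0 0 0 0 10' 20 |p
```

```text
clock: 12.3 position: [0.5818, 0.1277, 0.2286] ft_force: [2.6, 3.4, 0.7] grip_width: 0.389 
clock: 12.5 position: [0.5818, 0.1277, 0.2287] ft_force: [3.7, 2.4, 1.5] grip_width: 0.387
```

```bash
p(){ grep -E "position|ft_force|clock|grip" | tr '\n' ' '; echo; }
python3 -m handwheel '0 0 0 0 0 0 36; 0 0 0 0 0 0 40' |p;python3 -m handwheel '0 0 0 0 0 0 50; 0 0 0 0 0 0 60;0 0 0 0 0 0 75; 0 0 0 0 0 0 85;0 0 0 0 0 0 85; 0 0 0 0 0 0 85' |p
python3 - <<'E'
from h import *
c=cam("scene"); np.savez("s2.npz",**c); cv2.imwrite("pics/s2.png",cv2.resize(c["color"][160:370,230:430],(600,600)))
P=cloud(c); rel(S(0,0,.165),SR[:,1])
E
```

```text
clock: 12.7 position: [0.5811, 0.127, 0.2278] ft_force: [-0.0, 0.4, -0.7] grip_width: 0.47 
clock: 13.3 position: [0.5817, 0.1276, 0.2283] ft_force: [-0.2, 0.3, -0.0] grip_width: 0.995 
pos [0.5816 0.1276 0.2283] shift mm [63.3  0.  -0.4]
tool axes
 [[-0.    -0.32  -0.947]
 [-0.    -0.947  0.32 ]
 [-1.     0.    -0.   ]]
1 rotvec [-3.141  0.    -0.   ]
-1 rotvec [ 0. -0. -0.]
```

View pics/s2.png

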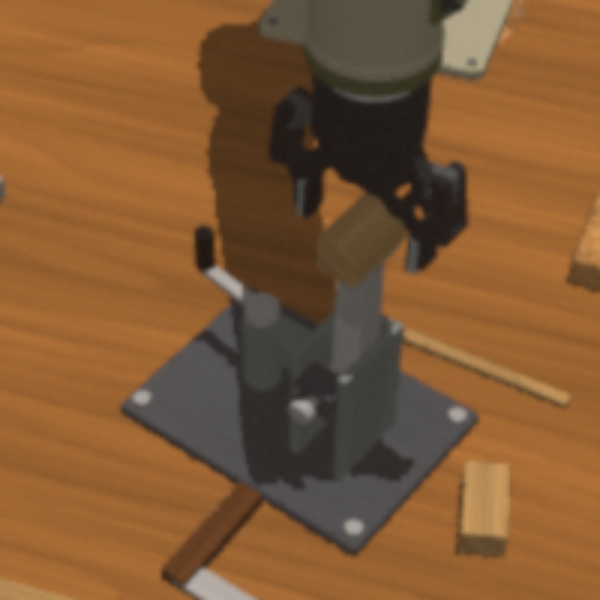

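The head stands raised, resting on the pawl, and the jaws are clear of it. The knob is in at about (303,408). Next I'll go straight up, then over to the lever.

```bash
p(){ grep -E "position|ft_force|clock|grip" | tr '\n' ' '; echo; }
python3 -m handwheel '-8 0 0 0 0 0 85; -15 0 0 0 0 0 85; -20 0 0 0 0 0 85; -20 0 0 0 0 0 85; -10 0 0 0 0 0 85; 0 0 0 0 0 0 85' | p
python3 -m handwheel '0 20 -2 0 0 0 60; 0 35 -4 0 0 0 30; 0 40 -5 0 0 0 0; 0 40 -5 0 0 0 0; 0 24 -2 0.1 0 0 0; 0 0 0 0.07 0 0 0;0 0 0 0 0 0 0;0 0 0 0 0 0 0' |p
python3 - <<'E'
from h import *
rel(S(17.6e-3,-.159,.115)); print(manip.get_obs()["joint_pos"].round(2))
o=manip.get_obs(); print((SR.T@(o["position"]-O)).round(4))
c=cam("top"); np.savez("t3.npz",**c); s=cam("scene")
a=cv2.resize(c["color"][180:330,220:400],(400,333)); b=cv2.resize(s["color"][160:370,230:430],(400,420))
q=np.zeros((420,800,3),np.uint8); q[:333,:400]=a;q[:,400:]=b; cv2.imwrite("pics/z3.png",q)
E
```

```text
clock: 13.95 position: [0.5823, 0.128, 0.3035] ft_force: [0.8, -0.8, 0.4] grip_width: 0.993 
clock: 14.75 position: [0.5476, -0.0281, 0.3009] ft_force: [-0.8, 0.3, 0.5] grip_width: -0.0 
pos [ 0.5476 -0.0281  0.3009] shift mm [185.9   0.5  -0.5]
tool axes
 [[-0.001 -0.473 -0.881]
 [ 0.    -0.881  0.473]
 [-1.     0.     0.001]]
[ 0.43  0.17 -0.52  1.53  0.09  1.46 -2.16]
[ 0.0173 -0.1584  0.3009]
```

View pics/z3.png

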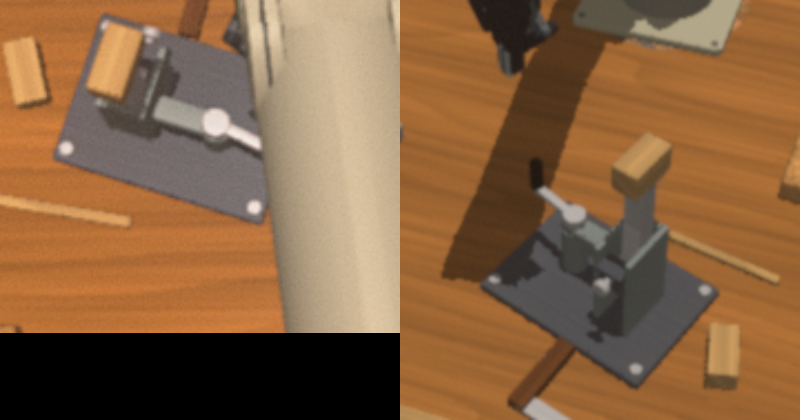

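Joint 7 is near its limit for the turn ahead, so I'll take the equivalent pose half a turn back while up here.

```bash
p(){ grep -E "position|ft_force|clock|grip" | tr '\n' ' '; echo; }
python3 -m handwheel '0 0 0 -0.08 0 0 0; 0 0 0 -0.14 0 0 0; 0 0 0 -0.14 0 0 0; 0 0 0 -0.14 0 0 0; 0 0 0 -0.14 0 0 0; 0 0 0 -0.14 0 0 0; 0 0 0 -0.14 0 0 0; 0 0 0 -0.14 0 0 0' | p
python3 -m handwheel '0 0 0 -0.14 0 0 0; 0 0 0 -0.14 0 0 0; 0 0 0 -0.14 0 0 0; 0 0 0 -0.14 0 0 0; 0 0 0 -0.14 0 0 0; 0 0 0 -0.14 0 0 0; 0 0 0 -0.14 0 0 0; 0 0 0 -0.14 0 0 0' | p
python3 -m handwheel '0 0 0 -0.14 0 0 0; 0 0 0 -0.14 0 0 0; 0 0 0 -0.14 0 0 0; 0 0 0 -0.14 0 0 0; 0 0 0 -0.14 0 0 0; 0 0 0 -0.14 0 0 0; 0 0 0 -0.12 0 0 0; 0 0 0 0 0 0 0' | p
python3 - <<'E'
from h import *
th=.17; r=np.array([-np.sin(th),-np.cos(th),0])
rel(S(17.6e-3,-.159,.115),SR@r); print(manip.get_obs()["joint_pos"].round(2))
E
```

```text
clock: 15.65 position: [0.5478, -0.0281, 0.3011] ft_force: [-0.4, 0.3, 0.5] grip_width: -0.002 
clock: 16.45 position: [0.5478, -0.028, 0.3012] ft_force: [-1.1, 0.1, -0.1] grip_width: 0.001 
clock: 17.25 position: [0.5478, -0.0282, 0.3012] ft_force: [-0.6, 0.0, -0.4] grip_width: 0.003 
pos [ 0.5478 -0.0282  0.3012] shift mm [186.2  -0.6   0.2]
tool axes
 [[-0.     0.474  0.88 ]
 [ 0.     0.88  -0.474]
 [-1.     0.    -0.   ]]
1 rotvec [-3.139  0.    -0.   ]
-1 rotvec [ 0.002 -0.    -0.   ]
[ 0.68  0.22 -0.82  1.52  0.16  1.47  0.93]
```

```bash
p(){ grep -E "position|ft_force|clock|grip" | tr '\n' ' '; echo; }
python3 -m handwheel '15 0 0 0 0 0 0; 30 0 0 0 0 0 0; 35 0 0 0 0 0 0; 35 0 0 0 0 0 0; 30 0 0 0 0 0 0; 25 0 0 0 0 0 0; 12 0 0 0 0 0 0; 4 0 0 0 0 0 0' | p
python3 - <<'E'
from h import *
th=.17; r=np.array([-np.sin(th),-np.cos(th),0])
rel(S(17.6e-3,-.159,.115),SR@r); print(manip.get_obs()["joint_pos"].round(2))
s=cam("scene"); cv2.imwrite("pics/z4.png",cv2.resize(s["color"][190:330,240:420],(720,560)))
E
```

```text
clock: 18.05 position: [0.5469, -0.0285, 0.1137] ft_force: [-0.7, -0.0, 0.7] grip_width: -0.002 
pos [ 0.5469 -0.0285  0.1137] shift mm [-1.3  0.2  0.8]
tool axes
 [[-0.002  0.478  0.878]
 [ 0.     0.878 -0.478]
 [-1.    -0.001 -0.002]]
1 rotvec [3.139e+00 1.000e-03 3.000e-03]
-1 rotvec [-0.002 -0.002  0.001]
[ 0.63  0.37 -0.78  1.77  0.28  1.12  0.83]
```

View pics/z4.png

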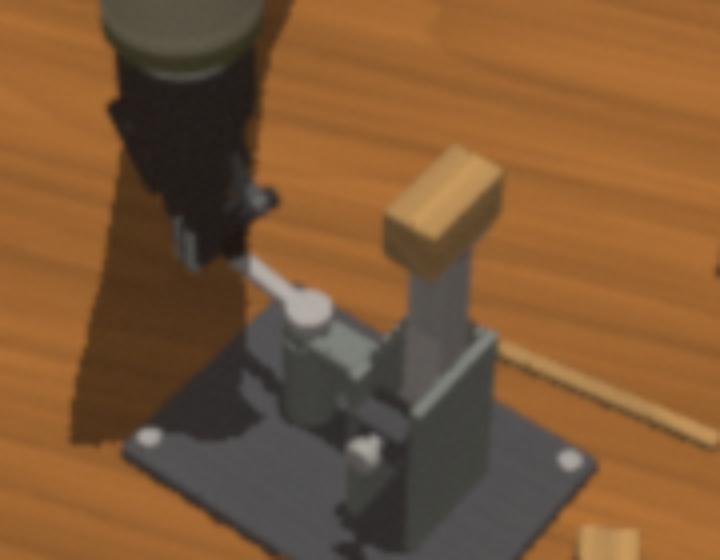

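The closed fingers stand just on the +x side of the grip at about (195,250), with the arm visible at (265,275). I'll approach it now.

```bash
p(){ grep -E "position|ft_force|clock" | tr '\n' ' '; echo; }
python3 -m handwheel '-1 0 -3 0 0 0 0; 0 0 -3 0 0 0 0' | p; python3 -m handwheel '0 0 -2 0 0 0 0' | p; python3 -m handwheel '0 0 -2 0 0 0 0' | p; python3 -m handwheel '0 0 -2 0 0 0 0' | p; python3 -m handwheel '0 0 -2 0 0 0 0' | p
```

```text
clock: 18.3 position: [0.5431, -0.0256, 0.1176] ft_force: [0.5, 0.3, -0.8] 
clock: 18.4 position: [0.541, -0.0248, 0.1173] ft_force: [1.0, -0.5, -0.2] 
clock: 18.5 position: [0.5395, -0.0241, 0.1171] ft_force: [2.5, -0.4, 1.2] 
clock: 18.6 position: [0.5379, -0.0235, 0.117] ft_force: [2.1, -1.8, 2.4] 
clock: 18.7 position: [0.536, -0.0225, 0.1169] ft_force: [2.3, -3.1, 2.8]
```

```bash
p(){ grep -E "position|ft_force|clock" | tr '\n' ' '; echo; }
python3 -m handwheel '0 -1 -3.3 0.05 0 0 0; 0 -1 -3.3 0.05 0 0 0; 0 -1 -3.3 0.05 0 0 0; 0 -1 -3.3 0.05 0 0 0; 0 -1 -3.3 0.05 0 0 0; 0 -1 -3.3 0.05 0 0 0' | p
python3 - <<'E'
from h import *
o=manip.get_obs(); L=SR.T@(o["position"]-O)*1000; T=SR.T@rot(o["ee_rot"]); t=-T[:,2]; 
G=L+19*t; v=G[:2]-[0,-90]; print(L.round(1),"tool ang",np.arctan2(t[1],-t[0]).round(3),"grip est",G.round(1),"theta",np.arctan2(-v[0],-v[1]).round(3),"r",np.hypot(*v).round(1), o["joint_pos"].round(2))
s=cam("scene"); cv2.imwrite("pics/z5.png",cv2.resize(s["color"][190:330,240:420],(720,560)))
E
```

```text
clock: 19.3 position: [0.5164, -0.0152, 0.1166] ft_force: [2.9, -0.1, 0.8] 
[ -16.4 -156.2  116.6] tool ang 0.473 grip est [ -33.3 -147.5  116.6] theta 0.525 r 66.5 [ 0.62  0.28 -0.76  1.85  0.22  1.09  0.54]
```

View pics/z5.png

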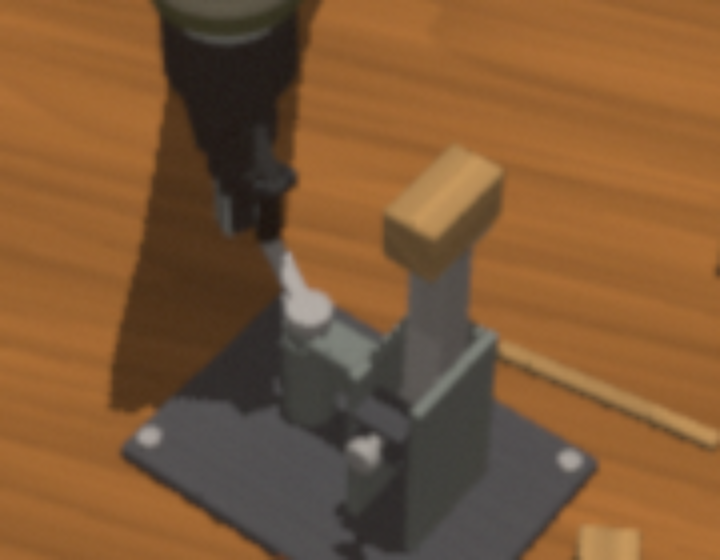

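The lever is turning: its arm now points to about (270,240), with the grip still in front of the fingers. I'll continue along the arc.

```bash
p(){ grep -E "position|ft_force|clock" | tr '\n' ' '; echo; }
python3 -m handwheel '0 -0.8 -3.3 0.05 0 0 0; 0 -0.8 -3.3 0.05 0 0 0; 0 -0.8 -3.3 0.05 0 0 0; 0 -0.8 -3.3 0.05 0 0 0; 0 -0.8 -3.3 0.05 0 0 0; 0 -0.8 -3.3 0.05 0 0 0; 0 -0.8 -3.3 0.05 0 0 0; 0 -0.8 -3.3 0.05 0 0 0' | p
python3 -m handwheel '0 -0.8 -3.3 0.05 0 0 0; 0 -0.8 -3.3 0.05 0 0 0; 0 -0.8 -3.3 0.05 0 0 0; 0 -0.8 -3.3 0.05 0 0 0' | p
cat > g.py <<'E'
from h import *
o=manip.get_obs(); L=SR.T@(o["position"]-O)*1000; T=SR.T@rot(o["ee_rot"]); t=-T[:,2]; 
G=L+19*t; v=G[:2]-[0,-90]; print(L.round(1),"tool ang",np.arctan2(t[1],-t[0]).round(3),"grip est",G.round(1),"theta",np.arctan2(-v[0],-v[1]).round(3),"r",np.hypot(*v).round(1), o["joint_pos"].round(2))
E
python3 g.py
```

```text
clock: 20.15 position: [0.4963, 0.0025, 0.1165] ft_force: [2.6, -1.6, 0.8] 
clock: 20.55 position: [0.4892, 0.014, 0.1165] ft_force: [2.6, -2.7, 1.2] 
[ -51.5 -137.3  116.5] tool ang 1.073 grip est [ -60.5 -120.6  116.5] theta 1.103 r 67.8 [ 0.54  0.2  -0.71  1.92  0.15  1.07 -0.07]
```

Estimated angle is about 1.10. I'll push on gently to the end stop.

```bash
p(){ grep -E "position|ft_force|clock" | tr '\n' ' '; echo; }
python3 -m handwheel '0 0 -3.2 0.05 0 0 0; 0 0 -3.2 0.05 0 0 0' | p
python3 -m handwheel '0 0 -2 0.03 0 0 0' | p
python3 -m handwheel '0 0 -2 0.02 0 0 0' | p
python3 -m handwheel '0 0 -1.5 0 0 0 0' | p
python3 g.py
```

```text
clock: 20.75 position: [0.4873, 0.0201, 0.1161] ft_force: [-1.2, -3.3, 2.4] 
clock: 20.85 position: [0.487, 0.0221, 0.1159] ft_force: [-2.1, -3.5, 1.4] 
clock: 20.95 position: [0.4869, 0.0241, 0.1158] ft_force: [-2.6, -2.7, -0.2] 
clock: 21.05 position: [0.4868, 0.0244, 0.1158] ft_force: [-4.1, -11.9, 2.9] 
[ -57.1 -128.2  115.8] tool ang 1.222 grip est [ -63.5 -110.3  115.8] theta 1.261 r 66.7 [ 0.5   0.2  -0.7   1.92  0.15  1.07 -0.24]
```

The force rose to 12 N, so the lever is at its end stop. I'll back off and rise.

```bash
p(){ grep -E "position|ft_force|clock" | tr '\n' ' '; echo; }
python3 -m handwheel '0 0 1 0 0 0 0; 0 0 0.5 0 0 0 0; 0 0 0 0 0 0 0; 0 0 3 0 0 0 0; 0 0 8 0 0 0 0; 0 0 12 0 0 0 0; 0 0 12 0 0 0 0' | p
python3 -m handwheel '-15 0 0 0 0 0 0; -30 0 0 0 0 0 0; -40 0 0 0 0 0 0; -40 0 0 0 0 0 0; -40 0 0 0 0 0 0; -25 0 0 0 0 0 0; 0 0 0 0 0 0 0' | p
python3 - <<'E'
from h import *
n=0
for k in ("scene","top"):
    c=cam(k); np.savez(k+"9.npz",**c); cv2.imwrite(f"pics/{k}9.png",c["color"])
c=dict(np.load("scene9.npz")); s=c["color"]; cv2.imwrite("pics/z9.png",cv2.resize(s[190:370,240:420],(600,600)))
P=cloud(c); L=(P-O)@SR*1000; col=s.astype(int)
h=(L[...,2]>235)&(L[...,2]<290)&(abs(L[...,0])<60)&(abs(L[...,1])<60)
print("head z top",np.percentile(L[h][:,2],[50,80,95]).round(1))
g=(L[...,2]>108)&(L[...,2]<150)&(L[...,1]<-75)&(L[...,1]>-190)&(L[...,0]<-35)&(L[...,0]>-90)
print("grip",g.sum(),np.median(L[g],0).round(1)); v=np.median(L[g],0)[:2]-[0,-90]; print("theta",np.arctan2(-v[0],-v[1]))
E
```

```text
clock: 21.75 position: [0.4889, -0.0114, 0.1165] ft_force: [0.0, 0.4, -0.1] 
clock: 22.45 position: [0.4902, -0.0111, 0.31] ft_force: [-0.0, 0.6, -0.5] 
head z top [259.4 261.6 263. ]
grip 84 [ -58.6 -107.5  130.2]
theta 1.2808528150044944
```

View pics/z9.png

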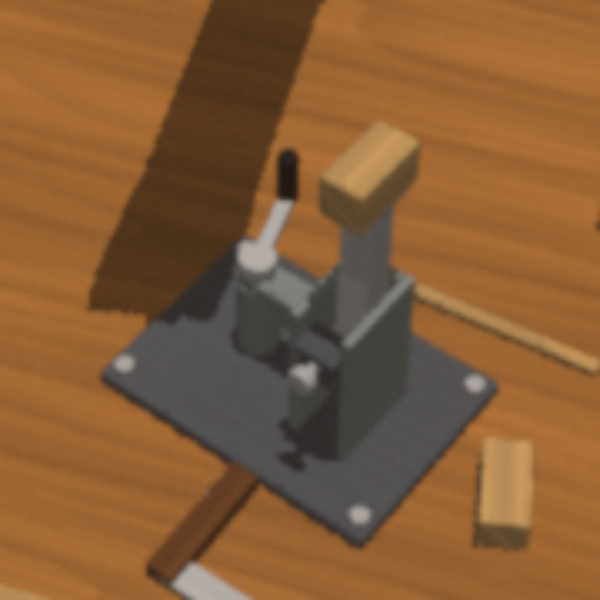

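View pics/top9.png

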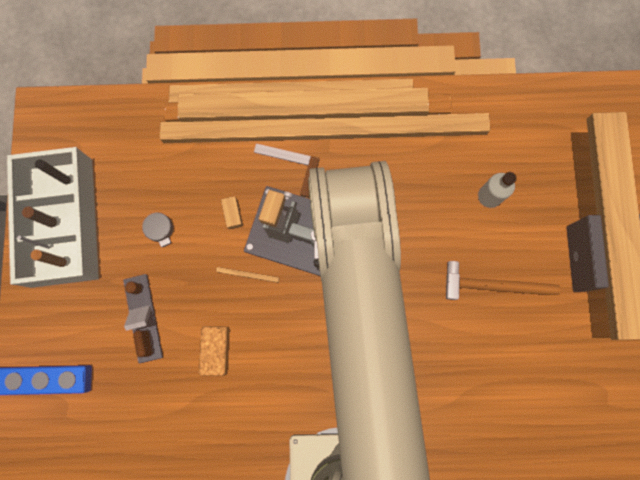

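The scene view shows the lever grip swung round to (288,175). The head is raised at (370,175) with its top at about 262 mm, a rise of about 63 mm, which matches click 1 at 23 mm plus 4 × 10 mm. In the top view the other things are where they were, and the gripper is clear. Handing in.

```bash
python3 -c "
from h import *
o=manip.get_obs(); print(o['clock'],abs(o['joint_velocities']).max(),o['ft_force'])
print(hand_in())"
```

```text
22.55 0.03024869262779603 [ 0.24006156  0.04874114 -0.74912352]
the job is handed in; nothing more can be done
None
```

I set the prop on its fifth tooth, swung the lock lever to its locked end and handed the job in at 22.6 s. `hand_in` gives no verdict.

- **Raising:** I gripped the head and raised it 1 mm at a time. I felt five force drops, from about 18 N to 7 N, at TCP heights of about 0.1885, 0.1985, 0.2085, 0.2183 and 0.228 m.
- **Setting down:** I lowered it in 0.5 mm steps until the pawl took the weight. The arm's downward push was about 3 N at most. Then I released the head.
- **Lever:** I pushed the lever with closed fingers until the force rose to about 12 N at the end stop, then backed off.
- **Last checks:** The head top was at about 262 mm, a rise of about 63 mm, which matches the fifth tooth. I estimated the lever at 1.26 rad from the tool pose and 1.28 rad from the camera. Both are slightly over the 1.25 rad stop, which I put down to measuring error. The robot was touching nothing, and the other things looked unmoved. The lifted arm hid part of the prop in the last top view, so I checked the lever in the scene view only.

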